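# Close the dust separator's hatch: four clamping knobs, crosswise in two rounds

## Task

The hatch cover on the dust separator lies loose: clamp it down evenly with its four black knobs, turning clockwise and judging by the turning torque. First bring all four just snug, crosswise (after the first knob take the one diagonally opposite, then the other two), and only then go round again, crosswise as before, to make all four firm. Never overtighten a knob, leave the other things on the bench alone, and let go at the end.

Things in the scene. Friction and masses are not known exactly. Their poses are not given: they have to be found in the camera images.
- separator: the dust separator: grey steel box, 244 x 244 mm and 70 mm high, standing fixed on the bench, black hose spigot with an orange ring on its +x side, yellow strip on its -x side. Origin: centre of its underside; z up. It cannot be pushed away.
- cover: the blue steel hatch cover lying on the box between four steel lugs, 224 x 224 mm, 8 mm thick, round window in the middle. Origin: centre of its underside, 70 mm above the bench when seated; its axes are those of the box.
- knob_a: clamping knob near the (+x, +y) corner, 57 mm from the box centre in its x and y, diagonally opposite knob_c; all four are alike. Shape of each knob: a black bar grip 46 mm long (its x axis), 14 mm thick (its y axis), 15 to 49 mm above its origin, best held 38 mm above it; under it a hub 32 mm across. Origin: on the turning axis at the foot, about 79 mm above the bench; z up. Clockwise from above tightens; it sinks 15 mm per full turn and stays where it is left.
- washer_a_foot (a point): centre of the underside of knob_a's brass spring washer, 38 mm across, which presses on the cover; level with the knob's origin when loose, it is pushed up into the knob by 1 mm for each 15 N of load.
- knob_b: clamping knob near the (-x, +y) corner, 57 mm from the box centre in its x and y, diagonally opposite knob_d; all four are alike. Free play: from 0 to 0.6 rad of turning, different for each knob and not to be seen, pass before its washer touches the cover; until then the torque is about 0.05 N m. In all a knob needs at most 1 rad in the first round and 0.6 rad in the second.
- washer_b_foot (a point): centre of the underside of knob_b's brass spring washer, 38 mm across, which presses on the cover; level with the knob's origin when loose, it is pushed up into the knob by 1 mm for each 15 N of load.
- knob_c: clamping knob near the (-x, -y) corner, 57 mm from the box centre in its x and y, diagonally opposite knob_a; all four are alike. After the touch the load grows by some 23 N per radian; torque while turning: 0.05 N m + 0.018 per N of load. Held still just after each 0.1 rad turn it reads lower: some 0.05 free, 0.12 at 7 N, 0.15 at 12 N, 0.19 at 18 N (each grasp shifts it by 0.02 or so; a grasp's first reading is poor).
- washer_c_foot (a point): centre of the underside of knob_c's brass spring washer, 38 mm across, which presses on the cover; level with the knob's origin when loose, it is pushed up into the knob by 1 mm for each 15 N of load.
- knob_d: clamping knob near the (+x, -y) corner, 57 mm from the box centre in its x and y, diagonally opposite knob_b; all four are alike. Washer loads: snug is about 7 N (3 to 12 serves; held torque some 0.12 N m); firm is about 18 N (13 to 23 serves; held torque some 0.19 N m); over 28 N is overtight.
- washer_d_foot (a point): centre of the underside of knob_d's brass spring washer, 38 mm across, which presses on the cover; level with the knob's origin when loose, it is pushed up into the knob by 1 mm for each 15 N of load.
- wrench: steel open-ended wrench 180 mm long lying beside the box; a bystander, to be left alone. Origin: at its middle, near the bench.
- screwdriver: screwdriver with an orange handle, 200 mm long, lying on the other side of the box; a bystander, to be left alone. Origin: at its middle, near the bench.
- tape_roll: white roll, 96 mm across, 24 mm high; a bystander, to be left alone. Origin: middle of its underside.
- bit_case: red case 85 x 160 x 36 mm; a bystander, to be left alone. Origin: middle of its underside.
- carton: cardboard carton 60 x 90 x 75 mm; a bystander, to be left alone. Origin: middle of its underside.
- screw_jar: glass jar with a blue cap, 64 mm across, 85 mm high; a bystander, to be left alone. Origin: middle of its underside.
- push_block: yellow push block with a grip, 200 x 70 x 62 mm; a bystander, to be left alone. Origin: middle of its underside.

How it is judged:
By the outcome, as a careful person would: the job done as asked, in the order asked, and still so for the second after the job is handed in, with the robot touching nothing.
It also fails if it takes over 72 s, if anything falls off the work surface, if the arm or the gripper's body presses on something with over 40 N, if the wrist force passes 120 N, or if a joint passes its speed limit or range.

## Robot

A 7-joint arm with a two-finger parallel gripper is mounted at the origin on the work surface. World frame = base frame: x ahead of the robot, y to its left, z up, the work surface at z = 0. Lengths are in m, angles in rad, forces in N, time in s.
With the tool pointing down it reaches from about 0.35 to 0.9 m from the base axis. Payload 8.1 kg.
Tool frame: the origin (TCP) lies midway between the tips of the shut fingers; the grasp point (between the pads) lies arm.grip_point_offset behind it (arm.grip_point_offset is the distance from the TCP to the grasp point, in m); y points along the fingers, z is the direction in which the jaws open and shut, and the axes are right-handed (so a half turn about y gives the same grasp; the last joint's range is limited). The gripper opens to 92 mm and grips with 3 to 60 N. Pads are 19 mm wide; open, the fingers measure 130 mm over their backs; the gripper's body (75 mm by 190 mm) begins 47 mm behind the grasp point.
Start: joints at [1.07, 0.434, 0.025, 1.573, -0.012, 1.134, -0.075], TCP at [0.242, -0.576, 0.227] pointing down, gripper open.
Joint ranges: [-2.62, 2.62], [-0.44, 2.09], [-1.27, 1.32], [0.08, 2.57], [-1.32, 4.46], [0.12, 2], [-2.74, 2.74]. Speed limits (rad/s): [2.22, 2.22, 3.01, 3.01, 3.14, 3.14, 3.14].

## Interface

Orientations are given as a rotation vector (axis times angle).
In Python, from cell import arm, get_image, camera_info gives the robot as it stands.
- The arm moves only by the tool carry_out, never from a script. Its argument "steps" is one flat list of numbers, 5 for each row, row after row: the opening, from 0 (shut) to 1 (fully open), then the shift along the world's x, y, z in units of 0.1 m (1.0 is 0.1 m), then the turn about the world's z in units of 45 degrees (1.0 is 45 degrees). In form: [hand, dx, dy, dz, spin, hand, dx, dy, dz, spin, ...]. A call has 1 to 12 rows; each row is the pose to reach, as a shift and turn from the pose commanded when the call began; what a row does not reach only later rows make up. A row lasts 1/10 s, in which the tool goes at most 50 mm and 8.59 degrees, less where a joint would pass 70% of its speed; a pose out of reach is approached as far as the arm can. A call with a number of a shift or a turn outside -1 to 1 is refused whole. A call with a gripper value outside its range is refused whole. The fingers move at their own pace and stop on an object; "grip_force" is the grip in N (left out, the last holds). Time passes only in rows, so rows that repeat a pose let the fingers close. It gives the time, the measured TCP pose, the force and the opening at its end, in the units of the state.
- arm.observe(): the state, without advancing time (a new reading comes with each control period).
- get_image(name): name is "side" or "top"; returns (picture, depth): 384x512x3 uint8, red, green, blue; 384x512 float32, m along the optical axis (not along the pixel's ray), 0 where there is no reading.
- camera_info(name): a dict with "fovy" (degrees; the focal length in pixels is half the picture's height over the tangent of half this angle, whatever the lens; pixels are square), "cx", "cy" (the principal point, pixels), "dist_coeffs" ([k1, k2, p1, p2, k3] as OpenCV has them; the pictures are not rectified), "R" (3x3) and "t" (3): a world point X has camera coordinates R X + t. Camera axes: x right, y down, z forward; pixel columns grow to the right and rows downward; lengths in m; the calibration is good to about 2 mm. A picture is of the moment at which its call begins. camera_info takes no time and is no camera call.
- arm.sign_off(): hands the job in, once; it reports no verdict.
The state is a dict: "clock": time; "joints": joint angles; "dq": joint speeds; "joint_efforts": joint torques, N m; "position": TCP position; "ee_rot": TCP orientation; "force": force on the tool from outside, world axes, zero at the start; "ft_torque": the same for the moment, N m; "width": opening from 0.0 (shut) to 1.0 (fully open).
Only numpy, scipy, OpenCV 4.12 (cv2) and the standard library are available. Lean on these libraries where they do the work, as an engineer would, in place of code of your own. Each camera call takes 0.05 s, during which the arm holds its last target. There are 200 camera calls.

## Working session

There is one attempt and no reset: what is moved stays moved. The work goes in short steps, Python scripts to look and compute and a tool call to move; the robot and the scene stay as the last step left them, time stands still between calls to the robot, and variables do not carry over. Pictures are saved under pics/ and viewed, about 8 in all and at most 12, crops included, and the job is handed in when it is done.

Besides the shell and the picture viewer there is one more tool, called after ">>>" as name(argument=value, ...), one argument or row to a line, values as JSON. carry_out: Moves the arm, as the interface text tells. Shifts and turns lie within -1 to 1; 1 stands for 0.1 m of shift or 45 degrees of turn. Its arguments: {"type":"object","properties":{"steps":{"type":"array","items":{"type":"number"}},"grip_force":{"type":"number"}},"required":["steps"]}

```bash
mkdir -p pics; ls; cat > h.py <<'E'
import numpy as np, cv2
from cell import arm, get_image, camera_info
def save(name,img): cv2.imwrite('pics/'+name,cv2.cvtColor(img,cv2.COLOR_RGB2BGR))
def K(c):
    f=192/np.tan(np.radians(c['fovy'])/2); return np.array([[f,0,c['cx']],[0,f,c['cy']],[0,0,1]])
def at_z(c,uv,z):
    n=cv2.undistortPoints(np.array([[uv]],float),K(c),np.array(c['dist_coeffs'],float))[0,0]
    R=np.array(c['R']);t=np.array(c['t']);d=R.T@np.array([n[0],n[1],1]);o=-R.T@t
    return o+d*(z-o[2])/d[2]
def proj(c,X):
    return cv2.projectPoints(np.array(X,float).reshape(-1,1,3),cv2.Rodrigues(np.array(c['R'],float))[0],np.array(c['t'],float),K(c),np.array(c['dist_coeffs'],float))[0][:,0]
E
python3 - <<'E'
from h import *
for n in('top','side'):
    im,d=get_image(n); save(n+'0.png',im); np.save(n+'0.npy',d); print(n,camera_info(n))
print(arm.observe(), arm.grip_point_offset)
a=cv2.imread('pics/top0.png');b=cv2.imread('pics/side0.png')
cv2.imwrite('pics/both.png',cv2.resize(np.vstack([a,b]),(400*1,600)))
E
```

```text
pics
top {'fovy': 50.96840481537122, 'cx': 264.85057634229537, 'cy': 189.26549857147572, 'dist_coeffs': array([-0.03720118,  0.        ,  0.        ,  0.        ,  0.        ]), 'R': array([[ 0.01777383, -0.9997257 , -0.01525171],
       [-0.99271664, -0.01582722, -0.11942856],
       [ 0.11915441,  0.01726333, -0.99272564]]), 't': array([-7.18264776e-04,  5.17270632e-01,  1.25037886e+00])}
side {'fovy': 55.47989718164761, 'cx': 256.3471295795805, 'cy': 197.15442054735746, 'dist_coeffs': array([-0.09888167,  0.        ,  0.        ,  0.        ,  0.        ]), 'R': array([[-0.78217622, -0.62303537, -0.00522412],
       [-0.45312852,  0.57458521, -0.68156172],
       [ 0.42763876, -0.53073417, -0.73174198]]), 't': array([0.38339727, 0.28279197, 0.95990503])}
{'clock': 0.1, 'joints': array([ 1.07041906,  0.43519293,  0.02495737,  1.57397563, -0.01158462,
        1.13403208, -0.07509166]), 'dq': array([ 0.00094706, -0.00069358, -0.0001633 , -0.00213501, -0.00126639,
        0.00055775, -0.00082225]), 'joint_efforts': array([ 2.85215145e-03, -6.69125962e+01,  9.87839475e-01, -3.15147328e+01,
       -6.04432868e-02,  3.73866025e-02, -3.44138346e-05]), 'position': array([ 0.24188438, -0.57579977,  0.22601046]), 'ee_rot': array([-0.40413821,  2.00459644, -2.00173547]), 'force': array([ 0.50184213,  0.08285558, -0.08079139]), 'ft_torque': array([-0.00228526,  0.07056796,  0.03782065]), 'width': 0.9991236597538652} 0.0188
```

View pics/top0.png

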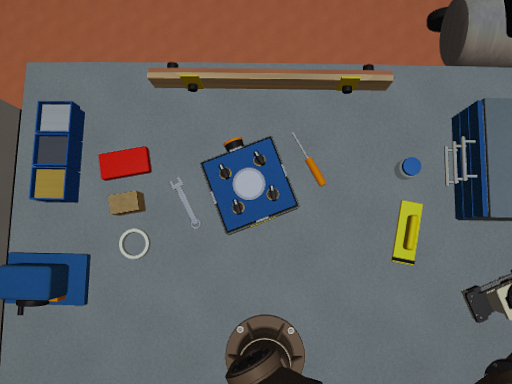

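View pics/side0.png

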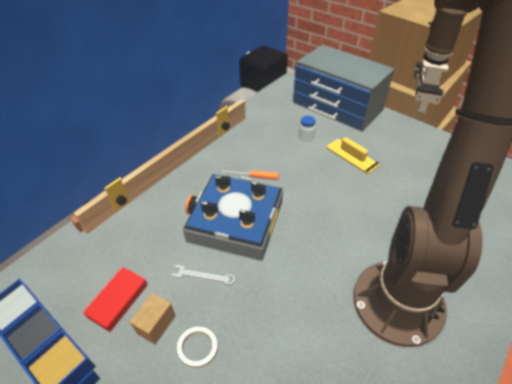

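The top view shows the box around (249,185), the spigot (+x) at (234,145), and the knobs at about (259,158), (226,170), (238,206) and (271,193). Next I'll enlarge it.

```bash
python3 - <<'E'
from h import *
a=cv2.imread('pics/top0.png')[130:240,190:310]
cv2.imwrite('pics/crop.png',cv2.resize(a,None,fx=5.4,fy=5.4,interpolation=cv2.INTER_CUBIC))
E
```

```text
(no output)
```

View pics/crop.png

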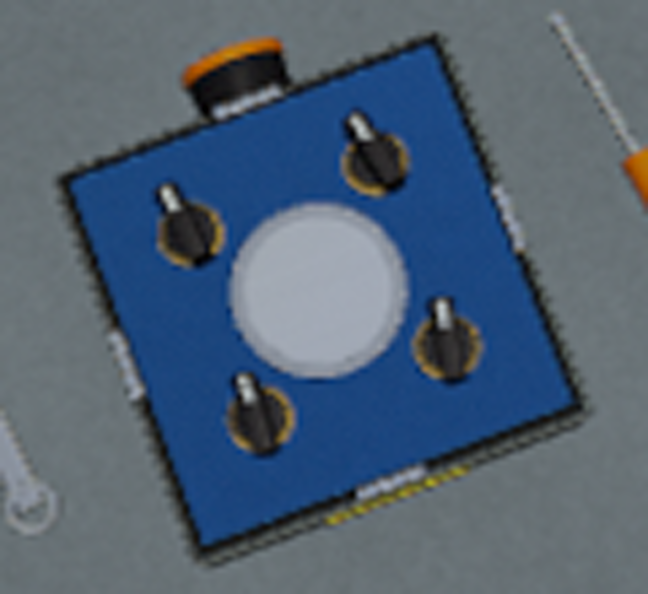

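```bash
python3 - <<'E'
from h import *
c=camera_info('top')
px=lambda p:(190+(p[0]+.5)/5.4-.5,130+(p[1]+.5)/5.4-.5)
cor=[at_z(c,px(p),.074)for p in[(65,180),(435,38),(580,405),(203,550)]]
print(np.round(cor,4)); print('ctr',np.mean(cor,0),[np.linalg.norm(cor[i]-cor[i-1]) for i in range(4)])
W={'a':(190,233),'b':(261,418),'c':(448,345),'d':(376,160)}
T={'a':(167,190),'b':(243,378),'c':(442,303),'d':(354,117)}
P={k:at_z(c,px(p),.079)for k,p in W.items()}
ctr=np.mean(list(P.values()),0);print('wctr',ctr)
x=(P['a']+P['d']-P['b']-P['c']);yaw=np.arctan2(x[1],x[0]);print('yaw',np.degrees(yaw))
x=cor[0]+cor[1]-cor[2]-cor[3];print('yaw cor',np.degrees(np.arctan2(x[1],x[0])))
for k in 'abcd':
    t=at_z(c,px(T[k]),.128);v=t-P[k]
    print(k,P[k][:2],np.linalg.norm((P[k]-ctr)[:2]),'tip',np.hypot(v[0],v[1]),np.degrees(np.arctan2(v[1],v[0])))
    print(at_z(c,px((x:=0,0)),.1)[:0])
d=np.load('top0.npy')
# depth->world pts of knob tops
R=np.array(c['R']);tt=np.array(c['t'])
vv,uu=np.mgrid[130:240,190:310]
n=cv2.undistortPoints(np.stack([uu,vv],-1).reshape(-1,1,2).astype(float),K(c),np.array(c['dist_coeffs']))[:,0]
z=d[130:240,190:310].ravel();X=(np.c_[n*z[:,None],z]-tt)@R
print('bench',np.median(X[X[:,2]<.03,2]),'cover',np.median(X[(X[:,2]>.06)&(X[:,2]<.09),2]))
for k in 'abcd':
    m=(np.hypot(*(X[:,:2]-P[k][:2]).T)<.04)&(X[:,2]>.115)
    Q=X[m];q=Q[:,:2].mean(0);w,V=np.linalg.eigh(np.cov((Q[:,:2]-q).T));a=V[:,1]*np.sign(V[0,1])
    print(k,m.sum(),'top z',np.median(Q[:,2]),'ctr',q,'ang',np.degrees(np.arctan2(a[1],a[0])),2*np.sqrt(3*w))
E
```

```text
[[ 0.5914  0.2053  0.074 ]
 [ 0.6779 -0.0063  0.074 ]
 [ 0.4664 -0.0918  0.074 ]
 [ 0.381   0.1195  0.074 ]]
ctr [0.52918263 0.05664659 0.074     ] [np.float64(0.22715550181132152), np.float64(0.22861500461061235), np.float64(0.2280978883144826), np.float64(0.22798202660103253)]
wctr [0.52999154 0.0573725  0.079     ]
yaw 22.218027161811918
yaw cor 22.09402159122402
a [0.56076995 0.13159238] 0.08034862228119129 tip 0.017569389280655184 25.457601511120473
[]
b [0.45569097 0.08828456] 0.08047440712872679 tip 0.019009023446848166 19.193521964663404
[]
c [ 0.49884681 -0.01660969] 0.08027053329084796 tip 0.017966861894561335 11.959068948536578
[]
d [0.60465843 0.02622275] 0.08090396182667987 tip 0.018017029649847468 37.53262343187629
[]
bench 0.00013157787082338168 cover 0.07800339029013426
a 75 top z 0.12743118366211836 ctr [0.55843495 0.13159509] ang 27.52538599025091 [0.01434848 0.04664922]
b 78 top z 0.12748136921846415 ctr [0.45373163 0.08905117] ang 18.89982640300363 [0.01448508 0.0458573 ]
c 76 top z 0.1276497406449031 ctr [ 0.49642413 -0.01502609] ang 11.789843965487078 [0.01415323 0.04601362]
d 76 top z 0.12690577094564054 ctr [0.60042904 0.02701072] ang 36.210184838698815 [0.0143921  0.04581157]
```

```bash
cat >> h.py <<'E'
from scipy.spatial.transform import Rotation as Ro
CT=np.array([.5288,.0573]); YAW=22.15
KP={k:CT+.0806*np.array([np.cos(np.radians(YAW+a)),np.sin(np.radians(YAW+a))]) for k,a in zip('abcd',(45,135,225,315))}
def st():
    s=arm.observe();M=Ro.from_rotvec(s['ee_rot']).as_matrix();j=M[:,2]
    ang=(np.degrees(np.arctan2(j[1],j[0]))-90+90)%180-90   # bar angle
    print('t%.2f'%s['clock'],'pos',np.round(s['position'],4),'bar %.2f'%ang,'F',np.round(s['force'],2),'T',np.round(s['ft_torque'],3),'w %.3f'%s['width'],'j7 %.2f'%s['joints'][6])
    return s,M,ang
def to(k,bar,z=.098):
    s,M,a=st();d=KP[k]-s['position'][:2]
    print(k,KP[k],'shift',np.round(d*10,3),(z-s['position'][2])*10,'spin',(((bar-a)+90)%180-90)/45)
E
python3 - <<'E'
from h import *
to('c',11.8); s,M,a=st(); print(M.round(3))
E
```

```text
t0.10 pos [ 0.2419 -0.5758  0.226 ] bar 22.79 F [ 0.5   0.08 -0.08] T [-0.002  0.071  0.038] w 0.999 j7 -0.08
c [ 0.49750141 -0.01697489] shift [2.556 5.588] -1.2801045544740617 spin -0.24419307987464012
t0.10 pos [ 0.2419 -0.5758  0.226 ] bar 22.79 F [ 0.5   0.08 -0.08] T [-0.002  0.071  0.038] w 0.999 j7 -0.08
[[-0.922 -0.001  0.387]
 [-0.387  0.001 -0.922]
 [ 0.    -1.    -0.001]]
```

>>> carry_out(
  steps=[0.5,0.426,0.931,-0.125,-0.041,0.5,0.426,0.931,-0.125,-0.041,0.5,0.426,0.931,-0.125,-0.041],
  grip_force=40,
)

```text
clock: 0.4
position: [0.2882, -0.4765, 0.2131]
ee_rot: [-0.379, 2.022, -2.012]
force: [0.4, -1.5, 0.9]
width: 0.786
```

>>> carry_out(
  steps=[0.5,0.426,0.931,-0.125,-0.041,0.5,0.426,0.931,-0.125,-0.041,0.5,0.426,0.931,-0.125,-0.041],
)

```text
clock: 0.7
position: [0.3301, -0.3836, 0.2009]
ee_rot: [-0.35, 2.04, -2.032]
force: [0.1, -0.1, -0.3]
width: 0.531
```

>>> carry_out(
  steps=[0.5,0.426,0.931,-0.125,-0.041,0.5,0.426,0.931,-0.125,-0.041,0.5,0.426,0.931,-0.125,-0.041],
)

```text
clock: 1.0
position: [0.3722, -0.2911, 0.1886]
ee_rot: [-0.32, 2.058, -2.051]
force: [-0.2, -1.1, -1.0]
width: 0.502
```

>>> carry_out(
  steps=[0.5,0.426,0.931,-0.125,-0.041,0.5,0.426,0.931,-0.125,-0.041,0.5,0.426,0.931,-0.125,-0.041],
)

```text
clock: 1.3
position: [0.4147, -0.1984, 0.1763]
ee_rot: [-0.289, 2.075, -2.07]
force: [-0.3, -1.3, 1.1]
width: 0.504
```

>>> carry_out(
  steps=[0.5,0.426,0.931,-0.125,-0.041,0.5,0.426,0.931,-0.125,-0.041,0.5,0.426,0.931,-0.125,-0.041],
)

```text
clock: 1.6
position: [0.4573, -0.1053, 0.1639]
ee_rot: [-0.256, 2.093, -2.088]
force: [-0.1, 0.9, 0.3]
width: 0.497
```

>>> carry_out(
  steps=[0.5,0.426,0.931,-0.125,-0.041,0.5,0.426,0.931,-0.125,-0.041,0.5,0.426,0.931,-0.125,-0.041,0.5,0.426,0.931,-0.125,-0.041],
)

```text
clock: 2.0
position: [0.4979, -0.0172, 0.1514]
ee_rot: [-0.221, 2.113, -2.112]
force: [-0.0, -0.9, -0.3]
width: 0.502
```

```bash
python3 - <<'E'
from h import *
to('c',11.8)
im,d=get_image('side'); save('s1.png',cv2.resize(im[150:270,150:310],None,fx=4,fy=4,interpolation=cv2.INTER_CUBIC))
E
```

```text
t2.00 pos [ 0.4979 -0.0172  0.1514] bar 11.90 F [-0.02 -0.95 -0.33] T [-0.006  0.066  0.028] w 0.502 j7 -1.53
c [ 0.49750141 -0.01697489] shift [-0.004  0.003] -0.533877815269474 spin -0.0021816079196068155
```

View pics/s1.png

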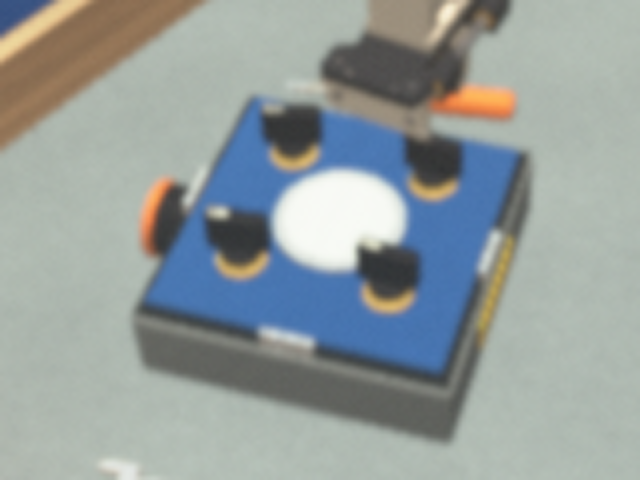

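The gripper is above knob_c, the right-rear knob in this view at about (435,160). I'll descend and close.

>>> carry_out(
  steps=[0.5,0,0,-0.3,0,0.5,0,0,-0.53,0,0.5,0,0,-0.53,0,0,0,0,-0.53,0,0,0,0,-0.53,0,0,0,0,-0.53,0,0,0,0,-0.53,0,0,0,0,-0.533,-0.127,0,0,0,-0.533,-0.127],
)

```text
clock: 2.95
position: [0.498, -0.0157, 0.0993]
ee_rot: [-0.11, 2.17, -2.166]
force: [-2.1, 6.2, 5.2]
width: 0.149
```

```bash
python3 -c "
from h import *
s=st();print(s[0]['joints'].round(3))"
```

```text
t2.95 pos [ 0.498  -0.0157  0.0993] bar 5.90 F [-2.09  6.23  5.19] T [ 1.372  0.433 -0.069] w 0.149 j7 -1.65
[ 0.076  0.397 -0.193  2.014  0.108  0.74  -1.651]
```

>>> carry_out(
  steps=[0,0,0.016,0.008,-0.127,0,0,0.016,0.008,-0.127],
)

```text
clock: 3.15
position: [0.4979, -0.0157, 0.0992]
ee_rot: [-0.004, 2.219, -2.219]
force: [1.6, 0.3, -5.4]
width: 0.151
```

```bash
python3 -c "
from h import *
s=st()"
```

```text
t3.15 pos [ 0.4979 -0.0157  0.0992] bar 0.22 F [ 1.6   0.29 -5.36] T [ 0.121 -0.573 -0.041] w 0.151 j7 -1.74
```

>>> carry_out(
  steps=[0,0,0,-0.002,-0.127,0,0,0,-0.002,-0.127],
)

```text
clock: 3.35
position: [0.4979, -0.0158, 0.099]
ee_rot: [-0.103, -2.174, 2.173]
force: [3.0, -0.0, -6.3]
width: 0.148
```

```bash
python3 -c "
from h import *
s=st()"
```

```text
t3.35 pos [ 0.4979 -0.0158  0.099 ] bar -5.38 F [ 3.01 -0.04 -6.35] T [ 0.21  -0.578 -0.028] w 0.148 j7 -1.82
```

>>> carry_out(
  steps=[0,-0.003,0,-0.007,-0.127,0,-0.003,0,-0.007,-0.127],
)

```text
clock: 3.55
position: [0.4979, -0.016, 0.0987]
ee_rot: [-0.206, -2.121, 2.121]
force: [2.0, -1.0, -2.2]
width: 0.15
```

```bash
python3 -c "
from h import *
s=st()"
```

```text
t3.55 pos [ 0.4979 -0.016   0.0987] bar -11.02 F [ 2.   -0.97 -2.18] T [ 0.041 -0.455 -0.067] w 0.150 j7 -1.91
```

>>> carry_out(
  steps=[0,0,0,-0.002,-0.127,0,0,0,-0.002,-0.127],
)

```text
clock: 3.75
position: [0.4978, -0.0161, 0.0985]
ee_rot: [-0.304, -2.065, 2.065]
force: [2.7, -1.2, -0.5]
width: 0.152
```

```bash
python3 -c "
from h import *
s=st()"
```

```text
t3.75 pos [ 0.4978 -0.0161  0.0985] bar -16.69 F [ 2.69 -1.19 -0.46] T [ 0.006 -0.406 -0.027] w 0.152 j7 -1.99
```

```bash
cat >> h.py <<'E'
def rd(n=3):
    t=[]
    for i in range(n):
        if i: get_image('top')
        s=arm.observe(); t.append(-(s['ft_torque'][2]-.028))
    M=Ro.from_rotvec(s['ee_rot']).as_matrix();j=M[:,2]
    ang=(np.degrees(np.arctan2(j[1],j[0]))-90+90)%180-90
    print('t%.2f'%s['clock'],np.round(s['position'],4),'bar %.2f'%ang,'F',np.round(s['force'],1),'tau',np.round(t,3),'m %.3f'%np.mean(t),'j7 %.2f'%s['joints'][6])
E
python3 -c "
from h import *
rd()"
```

```text
t3.85 [ 0.4979 -0.0161  0.0985] bar -16.56 F [ 2.4 -0.6 -0. ] tau [0.055 0.072 0.095] m 0.074 j7 -1.99
```

>>> carry_out(
  steps=[0,-0.002,0,-0.002,-0.127,0,-0.002,0,-0.002,-0.127],
)

```text
clock: 4.05
position: [0.4978, -0.0162, 0.0982]
ee_rot: [-0.4, -2.007, 2.007]
force: [3.0, 0.1, -0.1]
width: 0.144
```

```bash
python3 -c "
from h import *
rd()"
```

```text
t4.15 [ 0.4977 -0.0162  0.0982] bar -22.31 F [ 2.5 -0.8 -0.6] tau [0.072 0.064 0.066] m 0.067 j7 -2.07
```

>>> carry_out(
  steps=[0,-0.002,0,-0.002,-0.127,0,-0.002,0,-0.002,-0.127],
)

```text
clock: 4.35
position: [0.4977, -0.0163, 0.098]
ee_rot: [-0.49, -1.947, 1.946]
force: [4.2, -2.0, -0.9]
width: 0.15
```

```bash
python3 -c "
from h import *
rd()"
```

```text
t4.45 [ 0.4976 -0.0163  0.098 ] bar -28.05 F [ 5.4 -2.  -1.6] tau [0.078 0.124 0.076] m 0.092 j7 -2.16
```

>>> carry_out(
  steps=[0,0,0,-0.002,-0.127,0,0,0,-0.002,-0.127],
)

```text
clock: 4.65
position: [0.4976, -0.0164, 0.0978]
ee_rot: [-0.577, -1.884, 1.884]
force: [4.6, -2.4, 0.4]
width: 0.146
```

```bash
python3 -c "
from h import *
rd()"
```

```text
t4.75 [ 0.4976 -0.0164  0.0978] bar -33.81 F [ 3.8 -2.7 -0.2] tau [0.16  0.145 0.135] m 0.147 j7 -2.25
```

>>> carry_out(
  steps=[0.5,0,0,0,0,0.5,0,0,0,0,0.5,0,0,0,0,0.5,0,0,0.3,0,0.5,0,0,0.56,0,0.5,0.15,0.37,0.56,0.18,0.5,0.316,0.74,0.56,0.36,0.5,0.316,0.74,0.56,0.54,0.5,0.316,0.74,0.56,0.676],
)

```text
clock: 5.65
position: [0.5283, 0.0597, 0.1533]
ee_rot: [-0.057, -2.194, 2.194]
force: [-0.5, -0.3, -0.2]
width: 0.502
```

>>> carry_out(
  steps=[0.5,0.15,0.37,0,0.18,0.5,0.316,0.74,0,0.36,0.5,0.316,0.74,0,0.54,0.5,0.316,0.74,0,0.676,0.5,0.316,0.74,0,0.676,0.5,0.316,0.74,0,0.676],
)

```text
clock: 6.25
position: [0.5598, 0.1317, 0.1533]
ee_rot: [-0.466, 1.963, -1.963]
force: [0.4, -0.8, 0.7]
width: 0.499
```

```bash
python3 -c "
from h import *
rd();to('a',27)"
```

```text
t6.35 [0.56   0.1317 0.1535] bar 26.68 F [ 0.  -0.7 -0.1] tau [0.008 0.002 0.047] m 0.019 j7 -1.57
t6.35 pos [0.56   0.1317 0.1535] bar 26.68 F [ 0.01 -0.7  -0.09] T [ 0.044 -0.009 -0.019] w 0.503 j7 -1.57
a [0.56009859 0.13157489] shift [ 0.001 -0.001] -0.5547884489888852 spin 0.007131242586650741
```

>>> carry_out(
  steps=[0.5,0,0,-0.3,0,0.5,0,0,-0.55,0,0.5,0,0,-0.55,0,0.5,0,0,-0.55,0,0,0,0,-0.55,0,0,0,0,-0.55,0,0,0,0,-0.55,0,0,0,0,-0.55,0,0,0,0,-0.552,-0.127,0,0,0,-0.552,-0.127],
)

```text
clock: 7.35
position: [0.5604, 0.1323, 0.0987]
ee_rot: [-0.374, 2.021, -2.021]
force: [-0.7, 0.8, 0.9]
width: 0.151
```

```bash
sed -i "s/\[2\]-.028/[2]-.012/;s/def rd(n=3)/def rd(n=4)/" h.py; python3 -c "
from h import *
rd()"
```

```text
t7.50 [0.5604 0.1323 0.0987] bar 21.27 F [0.4 0.8 2.7] tau [0.05  0.043 0.098 0.079] m 0.067 j7 -1.67
```

>>> carry_out(
  steps=[0,0,0,-0.002,-0.127,0,0,0,-0.002,-0.127],
)

```text
clock: 7.7
position: [0.5604, 0.1321, 0.0984]
ee_rot: [-0.28, 2.078, -2.078]
force: [-0.5, 0.7, 3.0]
width: 0.148
```

```bash
python3 -c "
from h import *
rd()"
```

```text
t7.85 [0.5605 0.1321 0.0984] bar 15.58 F [-0.1  1.1  4. ] tau [0.037 0.142 0.016 0.028] m 0.056 j7 -1.76
```

Still in free play, so I'll continue in 0.1 rad steps.

>>> carry_out(
  steps=[0,0,0,0,-0.127,0,0,0,0,-0.127],
)

```text
clock: 8.05
position: [0.5605, 0.1319, 0.0982]
ee_rot: [-0.18, 2.133, -2.133]
force: [0.3, 0.9, 2.8]
width: 0.151
```

```bash
python3 -c "
from h import *
rd()"
```

```text
t8.20 [0.5604 0.1319 0.0982] bar 9.87 F [1.  0.4 1.8] tau [0.116 0.094 0.056 0.011] m 0.069 j7 -1.84
```

>>> carry_out(
  steps=[0,0,0,-0.002,-0.127,0,0,0,-0.002,-0.127],
)

```text
clock: 8.4
position: [0.5605, 0.1318, 0.098]
ee_rot: [-0.076, 2.186, -2.186]
force: [1.5, -0.0, 1.2]
width: 0.15
```

```bash
python3 -c "
from h import *
rd()"
```

```text
t8.55 [0.5604 0.1319 0.098 ] bar 4.16 F [ 2.1 -0.6  2.5] tau [0.104 0.096 0.112 0.084] m 0.099 j7 -1.92
```

```bash
sed -i "s/def rd(n=4)/def rd(n=6)/" h.py; python3 -c "
from h import *
rd()"
```

```text
t8.80 [0.5604 0.1318 0.098 ] bar 4.02 F [ 2.4 -1.   1.8] tau [ 0.084  0.115  0.056  0.052  0.024 -0.025] m 0.051 j7 -1.93
```

>>> carry_out(
  steps=[0,0,0,-0.002,-0.127,0,0,0,-0.002,-0.127],
)

```text
clock: 9.0
position: [0.5604, 0.1317, 0.0978]
ee_rot: [-0.036, -2.205, 2.206]
force: [2.8, -0.7, 2.0]
width: 0.152
```

```bash
python3 -c "
from h import *
rd()"
```

```text
t9.25 [0.5604 0.1317 0.0978] bar -1.66 F [ 4.3 -1.6  1.6] tau [0.12  0.134 0.085 0.114 0.139 0.072] m 0.110 j7 -2.01
```

```bash
sed -i "s/t=\[\]$/t=[];e=[]/;s/t.append(\(.*\))$/t.append(\1); e.append(s['joint_efforts'][6])/;s/,'j7 %.2f'%s\['joints'\]\[6\])$/,'j7 %.2f'%s['joints'][6],'e7',np.round(e,3))/" h.py; python3 -c "
from h import *
rd(2)"
```

```text
t9.30 [0.5604 0.1317 0.0978] bar -1.68 F [ 3.5 -2.6  2.1] tau [0.072 0.088] m 0.080 j7 -2.01 e7 [0.1   0.088]
```

>>> carry_out(
  steps=[0,0,0,-0.001,-0.064],
)

```text
clock: 9.4
position: [0.5604, 0.1317, 0.0977]
ee_rot: [-0.088, -2.181, 2.181]
force: [4.0, -1.9, 2.2]
width: 0.149
```

```bash
python3 -c "
from h import *
rd()"
```

```text
t9.65 [0.5603 0.1317 0.0977] bar -4.55 F [ 4.4 -1.9  1.7] tau [-0.167 -0.003  0.071  0.048  0.08   0.03 ] m 0.010 j7 -2.05 e7 [ 1.463  0.86  -0.662 -0.283 -0.058  0.027]
```

>>> carry_out(
  steps=[0,0,0,-0.002,-0.127,0,0,0,-0.002,-0.127],
)

```text
clock: 9.85
position: [0.5604, 0.1315, 0.0975]
ee_rot: [-0.195, -2.125, 2.126]
force: [4.4, -3.6, 2.1]
width: 0.152
```

```bash
python3 -c "
from h import *
rd(8)"
```

```text
t10.20 [0.5604 0.1315 0.0975] bar -10.30 F [ 3.4 -3.4  3. ] tau [0.145 0.122 0.205 0.161 0.164 0.114 0.113 0.141] m 0.146 j7 -2.14 e7 [-1.107 -0.342  0.004  0.102  0.126  0.131  0.132  0.132]
```

>>> carry_out(
  steps=[0.5,0,0,0,0,0.5,0,0,0,0,0.5,0,0,0,0,0.5,0,0,0.3,0,0.5,0,0,0.555,0,0.5,0.11,-0.25,0.555,0.18,0.5,0.213,-0.525,0.555,0.36,0.5,0.213,-0.525,0.555,0.525],
)

```text
clock: 11.0
position: [0.5825, 0.0747, 0.1529]
ee_rot: [-0.246, 2.095, -2.101]
force: [0.1, -0.5, -0.1]
width: 0.499
```

>>> carry_out(
  steps=[0.5,0.11,-0.25,0,0.18,0.5,0.213,-0.525,0,0.36,0.5,0.213,-0.525,0,0.525,0.5,0.213,-0.525,0,0.525,0.5,0.213,-0.525,0,0.525],
)

```text
clock: 11.5
position: [0.6023, 0.0279, 0.1527]
ee_rot: [-0.616, 1.854, -1.852]
force: [-0.6, 0.2, 1.1]
width: 0.501
```

```bash
python3 -c "
from h import *
rd();to('d',37)"
```

```text
t11.75 [0.6026 0.0278 0.153 ] bar 36.91 F [ 1.4 -0.3 -0.4] tau [ 0.03  -0.028  0.038  0.023 -0.035  0.044] m 0.012 j7 -1.20 e7 [ 0.37   0.079 -0.021 -0.047 -0.048 -0.041]Traceback (most recent call last):
  File "<string>", line 3, in <module>
    rd();to('d',37)
         ~~^^^^^^^^
  File "h.py", line 21, in to
    s,M,a=st();d=KP[k]-s['position'][:2]
          ~~^^
  File "h.py", line 18, in st
    print('t%.2f'%s['clock'],'pos',np.round(s['position'],4),'bar %.2f'%ang,'F',np.round(s['force'],2),'T',np.round(s['ft_torque'],3),'w %.3f'%s['width'],'j7 %.2f'%s['joints'][6],'e7',np.round(e,3))
                                                                                                                                                                                                 ^
NameError: name 'e' is not defined
```

>>> carry_out(
  steps=[0.5,0.008,-0.015,-0.3,0,0.5,0.008,-0.015,-0.545,0,0.5,0.008,-0.015,-0.545,0,0.5,0.008,-0.015,-0.545,0,0,0.008,-0.015,-0.545,0,0,0.008,-0.015,-0.545,0,0,0.008,-0.015,-0.545,0,0,0.008,-0.015,-0.545,0,0,0.008,-0.015,-0.547,-0.127,0,0.008,-0.015,-0.547,-0.127],
)

```text
clock: 12.75
position: [0.6025, 0.0273, 0.0987]
ee_rot: [-0.534, 1.918, -1.914]
force: [-6.3, 4.0, 6.4]
width: 0.149
```

```bash
sed -i "/'w %.3f'/s/,'e7',np.round(e,3)//" h.py; python3 -c "
from h import *
rd()"
```

```text
t13.00 [0.6025 0.0273 0.0987] bar 31.27 F [-5.6  4.   6.2] tau [0.083 0.085 0.093 0.122 0.039 0.097] m 0.087 j7 -1.30 e7 [-1.186 -0.416 -0.06   0.042  0.067  0.072]
```

>>> carry_out(
  steps=[0,0.008,0,-0.002,-0.127,0,0.008,0,-0.002,-0.127],
)

```text
clock: 13.2
position: [0.6027, 0.0272, 0.0985]
ee_rot: [-0.448, 1.979, -1.975]
force: [-7.7, 2.4, 8.8]
width: 0.15
```

```bash
python3 -c "
from h import *
rd()"
```

```text
t13.45 [0.6026 0.0272 0.0984] bar 25.56 F [-7.5  4.3  8.1] tau [0.103 0.155 0.103 0.08  0.12  0.029] m 0.098 j7 -1.39 e7 [-1.177 -0.408 -0.054  0.047  0.072  0.077]
```

>>> carry_out(
  steps=[0,-0.018,0.008,0.012,-0.127,0,-0.018,0.008,0.012,-0.127],
)

```text
clock: 13.65
position: [0.6024, 0.0271, 0.0985]
ee_rot: [-0.352, 2.036, -2.035]
force: [2.9, 2.3, -9.7]
width: 0.153
```

```bash
python3 -c "
from h import *
rd()"
```

```text
t13.90 [0.6024 0.0271 0.0986] bar 19.85 F [  2.5   4.5 -13.2] tau [0.03  0.039 0.061 0.043 0.033 0.053] m 0.043 j7 -1.47 e7 [-1.119 -0.542 -0.188 -0.041  0.034  0.035]
```

>>> carry_out(
  steps=[0,0,0,-0.002,-0.127,0,0,0,-0.002,-0.127],
)

```text
clock: 14.1
position: [0.6024, 0.027, 0.0984]
ee_rot: [-0.257, 2.093, -2.091]
force: [3.9, 4.1, -13.9]
width: 0.148
```

```bash
python3 -c "
from h import *
rd()"
```

```text
t14.35 [0.6024 0.027  0.0984] bar 14.19 F [  3.5   4.2 -14. ] tau [-0.004  0.054 -0.02   0.086  0.057  0.02 ] m 0.032 j7 -1.55 e7 [-1.352 -0.517 -0.125 -0.013  0.014  0.02 ]
```

>>> carry_out(
  steps=[0,0.004,0.006,-0.009,-0.127,0,0.004,0.006,-0.009,-0.127],
)

```text
clock: 14.55
position: [0.6025, 0.027, 0.0981]
ee_rot: [-0.157, 2.146, -2.146]
force: [-0.5, 2.6, -6.6]
width: 0.149
```

```bash
python3 -c "
from h import *
rd()"
```

```text
t14.80 [0.6025 0.027  0.098 ] bar 8.46 F [-1.6  2.6 -6.3] tau [ 0.086  0.066 -0.035  0.077  0.062  0.067] m 0.054 j7 -1.64 e7 [-1.357 -0.639 -0.173  0.008  0.053  0.05 ]
```

>>> carry_out(
  steps=[0,0,0,-0.003,-0.127,0,0,0,-0.003,-0.127],
)

```text
clock: 15.0
position: [0.6026, 0.0268, 0.0978]
ee_rot: [-0.051, 2.199, -2.199]
force: [-2.2, 2.6, -5.3]
width: 0.148
```

```bash
python3 -c "
from h import *
rd()"
```

```text
t15.25 [0.6026 0.0268 0.0978] bar 2.73 F [-3.5  1.2 -4. ] tau [0.117 0.016 0.109 0.061 0.045 0.027] m 0.062 j7 -1.72 e7 [-1.303 -0.602 -0.148  0.03   0.076  0.074]
```

>>> carry_out(
  steps=[0,-0.003,0,-0.005,-0.127,0,-0.003,0,-0.005,-0.127],
)

```text
clock: 15.45
position: [0.6026, 0.0267, 0.0976]
ee_rot: [-0.06, -2.193, 2.194]
force: [-3.9, 1.3, -2.0]
width: 0.152
```

```bash
python3 -c "
from h import *
rd()"
```

```text
t15.70 [0.6026 0.0268 0.0975] bar -2.98 F [-4.7  1.6  0.3] tau [0.158 0.07  0.096 0.155 0.068 0.122] m 0.111 j7 -1.81 e7 [-1.265 -0.569 -0.115  0.061  0.107  0.106]
```

>>> carry_out(
  steps=[0,-0.003,0,-0.003,-0.127,0,-0.003,0,-0.003,-0.127],
)

```text
clock: 15.9
position: [0.6026, 0.0267, 0.0973]
ee_rot: [-0.166, -2.141, 2.142]
force: [-3.8, 0.8, 1.0]
width: 0.154
```

```bash
python3 -c "
from h import *
rd()"
```

```text
t16.15 [0.6026 0.0267 0.0973] bar -8.71 F [-4.   0.8  3.1] tau [0.14  0.139 0.156 0.159 0.141 0.151] m 0.147 j7 -1.89 e7 [-1.226 -0.537 -0.089  0.086  0.131  0.13 ]
```

>>> carry_out(
  steps=[0.5,0,0,0,0,0.5,0,0,0,0,0.5,0,0,0,0,0.5,0,0,0.3,0,0.5,0,0,0.555,0,0.5,-0.37,0.155,0.555,0.15,0.5,-0.74,0.311,0.555,0.308,0.5,-0.74,0.311,0.555,0.308],
)

```text
clock: 16.95
position: [0.524, 0.0603, 0.1526]
ee_rot: [-0.108, 2.174, -2.172]
force: [0.4, -0.6, 1.3]
width: 0.5
```

>>> carry_out(
  steps=[0.5,-0.37,0.155,0,0.15,0.5,-0.74,0.311,0,0.308,0.5,-0.74,0.311,0,0.308,0.5,-0.74,0.311,0,0.308,0.5,-0.74,0.311,0,0.308],
)

```text
clock: 17.45
position: [0.4558, 0.0887, 0.1528]
ee_rot: [-0.337, 2.043, -2.043]
force: [0.6, 0.3, -0.1]
width: 0.496
```

```bash
python3 -c "
from h import *
rd();to('b',19)"
```

```text
t17.70 [0.455  0.0888 0.1524] bar 18.85 F [ 1.   0.7 -0.3] tau [ 0.     0.037  0.025 -0.002  0.     0.02 ] m 0.013 j7 -1.63 e7 [ 0.007 -0.006 -0.009 -0.009 -0.008 -0.006]
t17.70 pos [0.455  0.0888 0.1524] bar 18.85 F [ 0.95  0.73 -0.25] T [ 0.022  0.006 -0.008] w 0.502 j7 -1.63
b [0.45452511 0.08859859] shift [-0.004 -0.002] -0.5440441718933203 spin 0.0032536552664307944
```

>>> carry_out(
  steps=[0.5,-0.003,0,-0.3,0,0.5,-0.003,0,-0.538,0,0.5,-0.003,0,-0.538,0,0.5,-0.003,0,-0.538,0,0,-0.003,0,-0.538,0,0,-0.003,0,-0.538,0,0,-0.003,0,-0.538,0,0,-0.003,0,-0.538,0,0,-0.003,0,-0.54,-0.127,0,-0.003,0,-0.54,-0.127],
)

```text
clock: 18.7
position: [0.4543, 0.0892, 0.0988]
ee_rot: [-0.241, 2.1, -2.1]
force: [0.2, 0.2, 2.4]
width: 0.149
```

```bash
python3 -c "
from h import *
rd()"
```

```text
t18.95 [0.4543 0.0892 0.0988] bar 13.29 F [-1.6  0.1  4.6] tau [0.033 0.077 0.1   0.065 0.011 0.042] m 0.055 j7 -1.75 e7 [-1.383e+00 -6.660e-01 -1.910e-01  1.000e-03  5.700e-02  6.200e-02]
```

>>> carry_out(
  steps=[0,0,0,-0.002,-0.127,0,0,0,-0.002,-0.127],
)

```text
clock: 19.15
position: [0.4543, 0.0892, 0.0985]
ee_rot: [-0.14, 2.154, -2.154]
force: [-0.6, -0.4, 6.1]
width: 0.152
```

```bash
python3 -c "
from h import *
rd()"
```

```text
t19.40 [0.4543 0.0892 0.0985] bar 7.69 F [0.2 1.1 5. ] tau [0.022 0.059 0.052 0.12  0.115 0.098] m 0.078 j7 -1.83 e7 [-1.372 -0.608 -0.107  0.026  0.058  0.065]
```

>>> carry_out(
  steps=[0,0,0,0.002,-0.127,0,0,0,0.002,-0.127],
)

```text
clock: 19.6
position: [0.4542, 0.0892, 0.0984]
ee_rot: [-0.035, 2.205, -2.205]
force: [1.5, 1.3, -0.0]
width: 0.154
```

```bash
python3 -c "
from h import *
rd()"
```

```text
t19.85 [0.4542 0.0891 0.0984] bar 1.91 F [ 1.6  0.5 -3.1] tau [0.022 0.061 0.075 0.035 0.038 0.019] m 0.042 j7 -1.92 e7 [-1.381 -0.636 -0.16   0.016  0.054  0.044]
```

>>> carry_out(
  steps=[0,0,0,-0.002,-0.127,0,0,0,-0.002,-0.127],
)

```text
clock: 20.05
position: [0.4542, 0.0891, 0.0982]
ee_rot: [-0.076, -2.186, 2.186]
force: [2.3, 0.7, -3.9]
width: 0.152
```

```bash
python3 -c "
from h import *
rd()"
```

```text
t20.30 [0.4542 0.0891 0.0983] bar -3.83 F [ 3.8  1.5 -5.4] tau [ 0.057  0.02   0.046 -0.009  0.048  0.002] m 0.027 j7 -2.01 e7 [-1.391 -0.663 -0.188 -0.004  0.043  0.041]
```

>>> carry_out(
  steps=[0,-0.003,0,-0.005,-0.127,0,-0.003,0,-0.005,-0.127],
)

```text
clock: 20.5
position: [0.4542, 0.0891, 0.098]
ee_rot: [-0.182, -2.133, 2.133]
force: [3.8, 1.8, -3.3]
width: 0.148
```

```bash
python3 -c "
from h import *
rd()"
```

```text
t20.75 [0.4542 0.0892 0.098 ] bar -9.55 F [ 3.5  0.9 -2.1] tau [ 0.073  0.026  0.037  0.084 -0.014  0.044] m 0.042 j7 -2.10 e7 [-1.385 -0.656 -0.18   0.006  0.055  0.054]
```

>>> carry_out(
  steps=[0,-0.002,0,-0.003,-0.127,0,-0.002,0,-0.003,-0.127],
)

```text
clock: 20.95
position: [0.4541, 0.0891, 0.0978]
ee_rot: [-0.282, -2.078, 2.078]
force: [4.8, 0.3, -1.1]
width: 0.149
```

```bash
python3 -c "
from h import *
rd()"
```

```text
t21.20 [0.4541 0.0891 0.0978] bar -15.18 F [ 5.   1.2 -2.1] tau [0.098 0.113 0.134 0.095 0.098 0.033] m 0.095 j7 -2.18 e7 [-1.354 -0.628 -0.081  0.042  0.069  0.075]
```

>>> carry_out(
  steps=[0,-0.003,0,-0.003,-0.127,0,-0.003,0,-0.003,-0.127],
)

```text
clock: 21.4
position: [0.4541, 0.0891, 0.0976]
ee_rot: [-0.378, -2.022, 2.021]
force: [5.4, 0.7, -2.1]
width: 0.153
```

```bash
python3 -c "
from h import *
rd(8)"
```

```text
t21.75 [0.4541 0.0891 0.0976] bar -20.90 F [ 5.3  1.2 -1.9] tau [0.083 0.187 0.125 0.101 0.083 0.096 0.059 0.041] m 0.097 j7 -2.27 e7 [-1.188 -0.399 -0.035  0.067  0.091  0.096  0.097  0.097]
```

>>> carry_out(
  steps=[0,-0.003,0,-0.003,-0.127,0,-0.003,0,-0.003,-0.127],
)

```text
clock: 21.95
position: [0.4541, 0.0891, 0.0973]
ee_rot: [-0.469, -1.962, 1.961]
force: [6.4, 0.8, -1.6]
width: 0.154
```

```bash
python3 -c "
from h import *
rd(8)"
```

```text
t22.30 [0.454  0.0891 0.0974] bar -26.63 F [ 5.3  0.7 -1.5] tau [0.11  0.139 0.112 0.125 0.115 0.161 0.119 0.123] m 0.126 j7 -2.35 e7 [-1.162 -0.372 -0.013  0.089  0.114  0.119  0.12   0.12 ]
```

All four are snug. For round two I'll flip the gripper a half turn, since joint 7 is close to its range, and go back to c.

>>> carry_out(
  steps=[0.5,0,0,0,0,0.5,0,0,0,0,0.5,0,0,0,0,0.5,0,0,0.3,0,0.5,0,0,0.555,0,0.5,0,0,0.555,0.18,0.5,0.109,-0.264,0.555,0.36,0.5,0.109,-0.264,0.555,0.54,0.5,0.109,-0.264,0.555,0.72,0.5,0.109,-0.264,0.555,0.96,0.5,0.109,-0.264,0.555,0.96],
)

```text
clock: 23.4
position: [0.4632, 0.0624, 0.1522]
ee_rot: [-0.306, 2.065, -2.065]
force: [0.6, -0.5, 0.3]
width: 0.503
```

>>> carry_out(
  steps=[0.5,0.109,-0.264,0,0.18,0.5,0.109,-0.264,0,0.36,0.5,0.109,-0.264,0,0.54,0.5,0.109,-0.264,0,0.72,0.5,0.109,-0.264,0,0.96,0.5,0.109,-0.264,0,0.96],
)

```text
clock: 24.0
position: [0.474, 0.036, 0.1521]
ee_rot: [-0.915, 1.585, -1.584]
force: [-0.1, -0.7, -0.0]
width: 0.501
```

>>> carry_out(
  steps=[0.5,0.109,-0.264,0,0.18,0.5,0.109,-0.264,0,0.36,0.5,0.109,-0.264,0,0.54,0.5,0.109,-0.264,0,0.72,0.5,0.109,-0.264,0,0.96,0.5,0.109,-0.264,0,0.96],
)

```text
clock: 24.6
position: [0.4849, 0.0097, 0.1521]
ee_rot: [-1.31, 1.039, -1.038]
force: [0.5, -0.4, -0.5]
width: 0.504
```

>>> carry_out(
  steps=[0.5,0.109,-0.264,0,0.18,0.5,0.109,-0.264,0,0.36,0.5,0.109,-0.264,0,0.54,0.5,0.109,-0.264,0,0.72,0.5,0.109,-0.264,0,0.96,0.5,0.109,-0.264,0,0.96,0.5,0.109,-0.264,0,0.96],
)

```text
clock: 25.3
position: [0.4959, -0.0168, 0.1521]
ee_rot: [-1.521, 0.465, -0.463]
force: [-0.1, 0.2, 0.7]
width: 0.499
```

```bash
python3 -c "
from h import *
rd();to('c',-33.8,.0978)
im,d=get_image('top'); save('t2.png',cv2.resize(im[130:240,190:310],None,fx=5,fy=5,interpolation=cv2.INTER_CUBIC))"
```

```text
t25.55 [ 0.4964 -0.0165  0.1524] bar -34.04 F [-0.   0.3  0.2] tau [ 0.008  0.072  0.086  0.01  -0.016 -0.014] m 0.024 j7 0.64 e7 [ 0.869  0.397  0.137  0.033 -0.004 -0.014]
t25.55 pos [ 0.4964 -0.0165  0.1524] bar -34.04 F [-0.03  0.32  0.18] T [ 0.1   -0.135  0.026] w 0.498 j7 0.64
c [ 0.49750141 -0.01697489] shift [ 0.011 -0.005] -0.5459091357780452 spin 0.005329871885616437
```

View pics/t2.png

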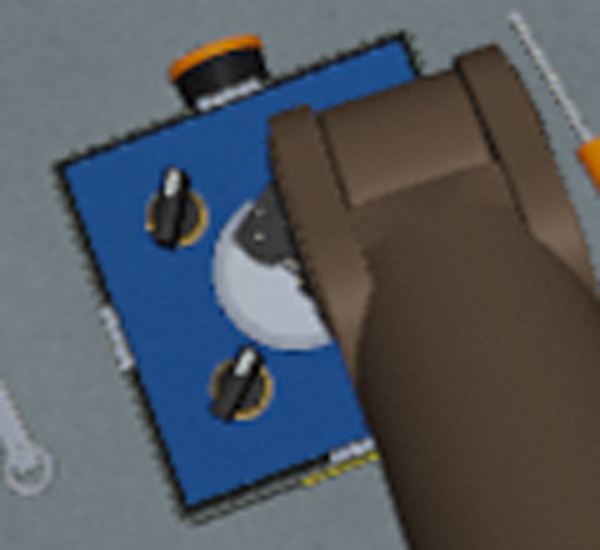

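The picture shows knobs a (175,205) and b (240,385) turned clockwise and the cover in place; the arm hides c and d. Now I'll firm c.

>>> carry_out(
  steps=[0.5,0.012,0,-0.3,0,0.5,0.012,0,-0.543,0,0.5,0.012,0,-0.543,0,0.5,0.012,0,-0.543,0,0,0.012,0,-0.543,0,0,0.012,0,-0.543,0,0,0.012,0,-0.543,0,0,0.012,0,-0.543,0,0,0.012,0,-0.546,-0.127,0,0.012,0,-0.546,-0.127],
)

```text
clock: 26.6
position: [0.498, -0.0166, 0.0981]
ee_rot: [-1.502, 0.544, -0.544]
force: [-0.5, -0.6, 2.5]
width: 0.149
```

```bash
python3 -c "
from h import *
rd(8)"
```

```text
t26.95 [ 0.498  -0.0166  0.0981] bar -39.66 F [-1.6 -1.5  5.5] tau [0.044 0.151 0.115 0.138 0.088 0.11  0.069 0.038] m 0.094 j7 0.50 e7 [-1.334 -0.588 -0.125  0.057  0.109  0.113  0.136  0.094]
```

>>> carry_out(
  steps=[0,0,0,-0.002,-0.127,0,0,0,-0.002,-0.127],
)

```text
clock: 27.15
position: [0.4979, -0.0168, 0.0979]
ee_rot: [-1.48, 0.621, -0.622]
force: [-1.4, -2.3, 6.0]
width: 0.148
```

```bash
python3 -c "
from h import *
rd(8)"
```

```text
t27.50 [ 0.4978 -0.0168  0.0979] bar -45.39 F [-1.4 -0.6  6.2] tau [0.11  0.132 0.182 0.1   0.148 0.14  0.159 0.171] m 0.143 j7 0.42 e7 [-1.089 -0.335  0.012  0.111  0.135  0.14   0.141  0.141]
```

>>> carry_out(
  steps=[0,0,0,0.001,-0.127,0,0,0,0.001,-0.127],
)

```text
clock: 27.7
position: [0.4977, -0.0169, 0.0977]
ee_rot: [-1.456, 0.698, -0.698]
force: [-0.2, -2.0, 3.0]
width: 0.153
```

```bash
python3 -c "
from h import *
rd(8)"
```

```text
t28.05 [ 0.4977 -0.0168  0.0977] bar -51.10 F [-1.4 -2.2  3.9] tau [0.206 0.148 0.174 0.186 0.116 0.11  0.153 0.089] m 0.148 j7 0.33 e7 [-1.205 -0.522 -0.079  0.096  0.144  0.144  0.131  0.117]
```

>>> carry_out(
  steps=[0,0,0,-0.003,-0.127,0,0,0,-0.003,-0.127],
)

```text
clock: 28.25
position: [0.4976, -0.0169, 0.0975]
ee_rot: [-1.429, 0.776, -0.776]
force: [-2.5, -4.3, 4.9]
width: 0.149
```

```bash
python3 -c "
from h import *
rd(8)"
```

```text
t28.60 [ 0.4976 -0.0169  0.0975] bar -56.84 F [-1.9 -3.5  5.5] tau [0.156 0.22  0.197 0.209 0.195 0.22  0.18  0.192] m 0.196 j7 0.25 e7 [-1.079 -0.279  0.061  0.155  0.178  0.183  0.184  0.184]
```

>>> carry_out(
  steps=[0.5,0,0,0,0,0.5,0,0,0,0,0.5,0,0,0,0,0.5,0,0,0.3,0,0.5,0,0,0.555,0,0.5,0.15,0.37,0.555,0.18,0.5,0.315,0.74,0.555,0.36,0.5,0.315,0.74,0.555,0.517,0.5,0.315,0.74,0.555,0.517],
)

```text
clock: 29.5
position: [0.5294, 0.0588, 0.1527]
ee_rot: [-1.521, 0.456, -0.455]
force: [-0.3, -1.0, -0.1]
width: 0.499
```

>>> carry_out(
  steps=[0.5,0.15,0.37,0,0.18,0.5,0.315,0.74,0,0.36,0.5,0.315,0.74,0,0.517,0.5,0.315,0.74,0,0.517,0.5,0.315,0.74,0,0.517,0.5,0.315,0.74,0,0.517],
)

```text
clock: 30.1
position: [0.5606, 0.1298, 0.1528]
ee_rot: [-1.567, 0.147, -0.146]
force: [0.5, -1.0, 0.3]
width: 0.501
```

```bash
python3 -c "
from h import *
rd();to('a',-10.3,.0975)"
```

```text
t30.35 [0.5608 0.131  0.1531] bar -10.43 F [-0.4  0.2  0.3] tau [-0.036 -0.012  0.029  0.002  0.036  0.043] m 0.010 j7 0.73 e7 [-0.048 -0.065 -0.06  -0.05  -0.039 -0.03 ]
t30.35 pos [0.5608 0.131  0.1531] bar -10.43 F [-0.4   0.25  0.26] T [ 0.102 -0.154 -0.031] w 0.501 j7 0.73
a [0.56009859 0.13157489] shift [-0.007  0.006] -0.5556138744010888 spin 0.002921936428521437
```

>>> carry_out(
  steps=[0.5,-0.004,0.006,-0.3,0,0.5,-0.004,0.006,-0.55,0,0.5,-0.004,0.006,-0.55,0,0.5,-0.004,0.006,-0.55,0,0,-0.004,0.006,-0.55,0,0,-0.004,0.006,-0.55,0,0,-0.004,0.006,-0.55,0,0,-0.004,0.006,-0.55,0,0,-0.004,0.006,-0.552,-0.127,0,-0.004,0.006,-0.552,-0.127],
)

```text
clock: 31.35
position: [0.5605, 0.1314, 0.098]
ee_rot: [-1.56, 0.221, -0.222]
force: [-0.9, -2.5, 2.4]
width: 0.148
```

```bash
python3 -c "
from h import *
rd(8)"
```

```text
t31.70 [0.5606 0.1315 0.098 ] bar -16.00 F [-1.  -5.   6.1] tau [0.104 0.196 0.148 0.194 0.138 0.138 0.109 0.122] m 0.144 j7 0.60 e7 [-1.269 -0.556 -0.1    0.082  0.135  0.188  0.143  0.116]
```

>>> carry_out(
  steps=[0,0,0,-0.002,-0.127,0,0,0,-0.002,-0.127],
)

```text
clock: 31.9
position: [0.5605, 0.1313, 0.0978]
ee_rot: [-1.551, 0.3, -0.3]
force: [-1.6, -3.8, 6.0]
width: 0.153
```

```bash
python3 -c "
from h import *
rd(8)"
```

```text
t32.25 [0.5605 0.1313 0.0977] bar -21.73 F [-1.4 -5.2  5.6] tau [0.164 0.156 0.195 0.182 0.162 0.16  0.176 0.214] m 0.176 j7 0.52 e7 [-1.088 -0.292  0.051  0.145  0.168  0.173  0.174  0.174]
```

>>> carry_out(
  steps=[0,0,-0.003,0,-0.127,0,0,-0.003,0,-0.127],
)

```text
clock: 32.45
position: [0.5604, 0.1312, 0.0976]
ee_rot: [-1.538, 0.377, -0.377]
force: [-0.7, -4.3, 3.6]
width: 0.153
```

```bash
python3 -c "
from h import *
rd(8)"
```

```text
Traceback (most recent call last):
  File "h.py", line 26, in rd
    if i: get_image('top')
          ~~~~~~~~~^^^^^^^
ValueError: 200 camera calls are used up
```

The camera calls are used up because my averaging used them to pass time. From here I'll let hold rows pass the time before each torque reading.

>>> carry_out(
  steps=[0,0,0,0,0,0,0,0,0,0,0,0,0,0,0],
)

```text
clock: 33.0
position: [0.5604, 0.1312, 0.0976]
ee_rot: [-1.539, 0.374, -0.374]
force: [-1.0, -5.4, 6.3]
width: 0.151
```

```bash
python3 -c "
from h import *
rd(1)"
```

```text
t33.00 [0.5604 0.1312 0.0976] bar -27.36 F [-1.  -5.4  6.3] tau [0.177] m 0.177 j7 0.43 e7 [0.181]
```

>>> carry_out(
  steps=[0,0,0,0,0],
)

```text
clock: 33.1
position: [0.5604, 0.1312, 0.0976]
ee_rot: [-1.539, 0.374, -0.374]
force: [-0.9, -5.3, 5.1]
width: 0.151
```

```bash
python3 -c "
from h import *
rd(1)"
```

```text
t33.10 [0.5604 0.1312 0.0976] bar -27.36 F [-0.9 -5.3  5.1] tau [0.162] m 0.162 j7 0.43 e7 [0.181]
```

>>> carry_out(
  steps=[0.5,0,0,0,0,0.5,0,0,0,0,0.5,0,0,0,0,0.5,0,0,0.3,0,0.5,0,0,0.555,0,0.5,0.11,-0.25,0.555,0.1,0.5,0.211,-0.53,0.555,0.208,0.5,0.211,-0.53,0.555,0.208],
)

```text
clock: 33.9
position: [0.5831, 0.0739, 0.1527]
ee_rot: [-1.558, 0.249, -0.251]
force: [0.8, -0.9, 0.8]
width: 0.502
```

>>> carry_out(
  steps=[0.5,0.11,-0.25,0,0.1,0.5,0.211,-0.53,0,0.208,0.5,0.211,-0.53,0,0.208,0.5,0.211,-0.53,0,0.208,0.5,0.211,-0.53,0,0.208,0.5,0.211,-0.53,0,0.208,0.5,0.211,-0.53,0,0.208],
)

```text
clock: 34.6
position: [0.6024, 0.0269, 0.1532]
ee_rot: [-1.567, 0.119, -0.119]
force: [0.5, 0.0, 0.6]
width: 0.501
```

```bash
python3 -c "
from h import *
rd(1)"
```

```text
t34.60 [0.6024 0.0269 0.1532] bar -8.68 F [0.5 0.  0.6] tau [0.004] m 0.004 j7 0.96 e7 [-0.015]
```

Well aligned. I'll grip and make two 0.1 rad turns, each with 0.3 s of hold.

>>> carry_out(
  steps=[0.5,0,0,-0.3,0,0.5,0,0,-0.552,0,0.5,0,0,-0.552,0,0.5,0,0,-0.552,0,0,0,0,-0.552,0,0,0,0,-0.552,0,0,0,0,-0.552,0,0,0,0,-0.552,0,0,0,0,-0.554,-0.127,0,0,0,-0.554,-0.127,0,0,0,-0.554,-0.127,0,0,0,-0.554,-0.127],
)

```text
clock: 35.8
position: [0.6029, 0.0265, 0.098]
ee_rot: [-1.561, 0.196, -0.197]
force: [-0.3, 3.7, 3.1]
width: 0.152
```

```bash
python3 -c "
from h import *
rd(1)"
```

```text
t35.80 [0.6029 0.0265 0.098 ] bar -14.34 F [-0.3  3.7  3.1] tau [0.106] m 0.106 j7 0.83 e7 [0.131]
```

>>> carry_out(
  steps=[0,0,0,-0.002,-0.127,0,0,0,-0.002,-0.127,0,0,0,-0.002,-0.127,0,0,0,-0.002,-0.127],
)

```text
clock: 36.2
position: [0.6029, 0.0263, 0.0978]
ee_rot: [-1.553, 0.274, -0.275]
force: [-1.3, 4.6, 5.8]
width: 0.15
```

```bash
python3 -c "
from h import *
rd(1)"
```

```text
t36.20 [0.6029 0.0263 0.0978] bar -20.04 F [-1.3  4.6  5.8] tau [0.159] m 0.159 j7 0.75 e7 [0.241]
```

>>> carry_out(
  steps=[0,0,0,0,0],
)

```text
clock: 36.3
position: [0.6029, 0.0263, 0.0978]
ee_rot: [-1.553, 0.274, -0.275]
force: [-1.6, 4.5, 6.4]
width: 0.15
```

```bash
python3 -c "
from h import *
rd(1)"
```

```text
t36.30 [0.6029 0.0263 0.0978] bar -20.04 F [-1.6  4.5  6.4] tau [0.204] m 0.204 j7 0.75 e7 [0.169]
```

>>> carry_out(
  steps=[0,0,0,-0.002,-0.127,0,0,0,-0.002,-0.127,0,0,0,-0.002,-0.127,0,0,0,-0.002,-0.127,0,0,0,-0.002,-0.127],
)

```text
clock: 36.8
position: [0.6028, 0.0262, 0.0976]
ee_rot: [-1.541, 0.352, -0.353]
force: [0.2, 3.9, 5.8]
width: 0.152
```

```bash
python3 -c "
from h import *
rd(1)"
```

```text
t36.80 [0.6028 0.0262 0.0976] bar -25.77 F [0.2 3.9 5.8] tau [0.221] m 0.221 j7 0.66 e7 [0.201]
```

>>> carry_out(
  steps=[0,0,0,0,0],
)

```text
clock: 36.9
position: [0.6028, 0.0261, 0.0976]
ee_rot: [-1.541, 0.352, -0.353]
force: [0.0, 3.8, 5.4]
width: 0.151
```

```bash
python3 -c "
from h import *
rd(1)"
```

```text
t36.90 [0.6028 0.0261 0.0976] bar -25.77 F [0.  3.8 5.4] tau [0.186] m 0.186 j7 0.66 e7 [0.201]
```

>>> carry_out(
  steps=[0,0,0,0,0],
)

```text
clock: 37.0
position: [0.6028, 0.0262, 0.0976]
ee_rot: [-1.541, 0.352, -0.353]
force: [-0.4, 3.9, 5.8]
width: 0.15
```

```bash
python3 -c "
from h import *
rd(1)"
```

```text
t37.00 [0.6028 0.0262 0.0976] bar -25.77 F [-0.4  3.9  5.8] tau [0.26] m 0.260 j7 0.66 e7 [0.201]
```

>>> carry_out(
  steps=[0.5,0,0,0,0,0.5,0,0,0,0,0.5,0,0,0,0,0.5,0,0,0.3,0,0.5,0,0,0.555,0,0.5,-0.37,0.155,0.555,-0.009,0.5,-0.745,0.317,0.555,-0.009,0.5,-0.745,0.317,0.555,-0.009],
)

```text
clock: 37.8
position: [0.5231, 0.0595, 0.1526]
ee_rot: [-1.543, 0.359, -0.354]
force: [0.1, -0.0, 0.3]
width: 0.498
```

>>> carry_out(
  steps=[0.5,-0.37,0.155,0,-0.009,0.5,-0.745,0.317,0,-0.009,0.5,-0.745,0.317,0,-0.009,0.5,-0.745,0.317,0,-0.009,0.5,-0.745,0.317,0,-0.009,0.5,-0.745,0.317,0,-0.009],
)

```text
clock: 38.4
position: [0.4547, 0.0886, 0.1526]
ee_rot: [-1.539, 0.366, -0.367]
force: [0.1, -0.6, -0.5]
width: 0.497
```

```bash
python3 -c "
from h import *
rd(1)"
```

```text
t38.40 [0.4547 0.0886 0.1526] bar -26.79 F [ 0.1 -0.6 -0.5] tau [-0.001] m -0.001 j7 0.53 e7 [0.011]
```

>>> carry_out(
  steps=[0.5,0,0.003,-0.3,0,0.5,0,0.003,-0.546,0,0.5,0,0.003,-0.546,0,0.5,0,0.003,-0.546,0,0,0,0.003,-0.546,0,0,0,0.003,-0.546,0,0,0,0.003,-0.546,0,0,0,0.003,-0.546,0,0,0,0.003,-0.548,-0.127,0,0,0.003,-0.548,-0.127,0,0,0.003,-0.548,-0.127,0,0,0.003,-0.548,-0.127],
)

```text
clock: 39.6
position: [0.4539, 0.0894, 0.0982]
ee_rot: [-1.525, 0.442, -0.443]
force: [0.7, -0.9, 2.9]
width: 0.148
```

```bash
python3 -c "
from h import *
rd(1)"
```

```text
t39.60 [0.4539 0.0894 0.0982] bar -32.33 F [ 0.7 -0.9  2.9] tau [0.081] m 0.081 j7 0.37 e7 [0.118]
```

>>> carry_out(
  steps=[0,0,0,-0.002,-0.127,0,0,0,-0.002,-0.127,0,0,0,-0.002,-0.127,0,0,0,-0.002,-0.127,0,0,0,-0.002,-0.127],
)

```text
clock: 40.1
position: [0.4539, 0.0894, 0.0979]
ee_rot: [-1.507, 0.52, -0.521]
force: [1.7, -1.5, 5.4]
width: 0.15
```

```bash
python3 -c "
from h import *
rd(1)"
```

```text
t40.10 [0.4539 0.0894 0.0979] bar -38.07 F [ 1.7 -1.5  5.4] tau [0.153] m 0.153 j7 0.29 e7 [0.145]
```

>>> carry_out(
  steps=[0,0,0,-0.002,-0.127,0,0,0,-0.002,-0.127,0,0,0,-0.002,-0.127,0,0,0,-0.002,-0.127,0,0,0,-0.002,-0.127],
)

```text
clock: 40.6
position: [0.454, 0.0895, 0.0977]
ee_rot: [-1.487, 0.596, -0.597]
force: [1.5, -1.6, 5.4]
width: 0.149
```

```bash
python3 -c "
from h import *
rd(1)"
```

```text
t40.60 [0.454  0.0895 0.0977] bar -43.72 F [ 1.5 -1.6  5.4] tau [0.175] m 0.175 j7 0.20 e7 [0.193]
```

>>> carry_out(
  steps=[0,0,0,0,0],
)

```text
clock: 40.7
position: [0.4539, 0.0895, 0.0977]
ee_rot: [-1.487, 0.596, -0.597]
force: [1.6, -2.0, 5.2]
width: 0.153
```

```bash
python3 -c "
from h import *
rd(1)"
```

```text
t40.70 [0.4539 0.0895 0.0977] bar -43.72 F [ 1.6 -2.   5.2] tau [0.165] m 0.165 j7 0.20 e7 [0.193]
```

>>> carry_out(
  steps=[0,0,0,0,0],
)

```text
clock: 40.8
position: [0.4539, 0.0895, 0.0977]
ee_rot: [-1.487, 0.596, -0.597]
force: [1.6, -1.7, 6.6]
width: 0.15
```

```bash
python3 -c "
from h import *
rd(1)"
```

```text
t40.80 [0.4539 0.0895 0.0977] bar -43.72 F [ 1.6 -1.7  6.6] tau [0.248] m 0.248 j7 0.20 e7 [0.193]
```

>>> carry_out(
  steps=[0,0,0,-0.002,-0.1,0,0,0,-0.002,-0.1,0,0,0,-0.002,-0.1,0,0,0,-0.002,-0.1,0,0,0,-0.002,-0.1],
)

```text
clock: 41.3
position: [0.4539, 0.0894, 0.0976]
ee_rot: [-1.469, 0.657, -0.658]
force: [2.1, -1.0, 6.2]
width: 0.151
```

```bash
python3 -c "
from h import *
rd(1)"
```

```text
t41.30 [0.4539 0.0894 0.0976] bar -48.22 F [ 2.1 -1.   6.2] tau [0.176] m 0.176 j7 0.14 e7 [0.127]
```

>>> carry_out(
  steps=[0,0,0,0,0],
)

```text
clock: 41.4
position: [0.4539, 0.0894, 0.0975]
ee_rot: [-1.469, 0.657, -0.658]
force: [1.9, -1.7, 6.0]
width: 0.151
```

```bash
python3 -c "
from h import *
rd(1)"
```

```text
t41.40 [0.4539 0.0894 0.0975] bar -48.22 F [ 1.9 -1.7  6. ] tau [0.14] m 0.140 j7 0.14 e7 [0.127]
```

>>> carry_out(
  steps=[0.5,0,0,0,0,0.5,0,0,0,0,0.5,0,0,0,0,0.5,0,0,0.3,0,0.5,0,0,0.6,0,0.5,0,0,0.95,0,0.5,0,0,0.95,0,0.5,0,0,0.95,0],
)

```text
clock: 42.2
position: [0.4538, 0.0895, 0.1926]
ee_rot: [-1.468, 0.658, -0.66]
force: [-0.6, -0.0, -0.6]
width: 0.501
```

```bash
python3 -c "
from h import *
rd(1)
print(arm.sign_off())"
```

```text
t42.20 [0.4538 0.0895 0.1926] bar -48.34 F [-0.6 -0.  -0.6] tau [0.009] m 0.009 j7 0.24 e7 [0.095]
the job is handed in; nothing more can be done
None
```

All four knobs were brought snug crosswise (c, a, d, b) and then firm in the same order. The gripper is open and clear above the box, and I handed the job in at about 42 s.

| Knob | Snug held torque (N m) | Snug load (N) | Further turn (rad) | Last held torque (N m) | Estimated load (N) |
|---|---|---|---|---|---|
| c | 0.13 | 8.5 | 0.40 | 0.18–0.20 | 16–19 |
| a | 0.13–0.15 | 9–11 | 0.30 | 0.16–0.18 | 15–18 |
| d | 0.13–0.15 | 8–11 | 0.30 | 0.19–0.26 | 15–19 |
| b | 0.12 | 7 | 0.38 | 0.13–0.18 | 16–20 |

**Disagreements:**
- The wrist torque readings scatter by about 0.04 N m, so I also used the joint 7 torque and the angle turned.
- For d, the torque gives about 19–21 N and the angle about 15–17 N.
- For b, the torque read about 0.19 and then fell to 0.13–0.18 after a last smaller turn. I took that as relaxation, not as the knob slackening.
- By all of these estimates, every knob is in the firm range and well below overtight.

**Not checked:** I used up all 200 camera calls passing time between torque readings, so there is no final picture. In the last one, taken between the two rounds, the cover was in place, knobs a and b were turned clockwise, and the arm hid c and d. The forces I read stayed under about 14 N, and I saw no contact with the other things on the bench.

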